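# Find the proud pad on a welded base plate

### The job

Check the four steel pads on the sloping welded plate for the one that stands proud: take the touch gauge by its handle and press its sprung foot squarely onto the middle of each pad in turn, pushing the foot in about half its travel, starting with the pad at the robot's left and ending with the one at its right. Then leave the gauge standing on its own, square, on the middle of the high pad. Do not disturb the wrench, the can or the flange.

Things in the scene. Friction and masses are not known exactly. Their poses are not given: they have to be found in the camera images.
- face: steel plate 105 x 350 x 12 mm fixed on a tilted fixture, with four 64 mm square pads in a row, 74 mm apart. Origin: centre of the row, level with the ordinary pads' tops (10 mm above the plate), 125 mm above the table. z: outward normal, 24 degrees off vertical towards the robot; y: along the row to the robot's left; x: up the slope. Exactly one pad, unknown which, stands 4 mm higher.
- gauge_mid (a point): middle of the touch gauge, on its axis, 57 mm above its sole. Round, 114 mm tall, about 0.26 kg, upright on the table at first: aluminium handle 28 mm in diameter from 40 to 114 mm above the sole (grip it at 75 to 90 mm), collar 36 mm in diameter below it, then the sprung foot. z points along the axis from sole to handle.
- gauge_tip (a point): centre of the flat sole of the gauge's foot, a rubber-soled steel disc 52 mm in diameter, 14 mm thick. It moves with the foot; 57 mm below gauge_mid along the axis while the foot is not pushed in. Same axes as gauge_mid. Heavy in the foot, the gauge stands on the slope without sliding or tipping.
- foot (a joint): how far the gauge's foot is pushed in towards the handle, in m: 0 free, 0.007 at the stop. It springs back: about 3 N starts it and 1 N more is needed for every mm.
- wrench: bystander: steel wrench 190 mm long lying flat on the table to the right of the fixture; leave alone. Origin under its middle.
- can: bystander: can 66 mm in diameter, 130 mm tall; leave alone. Origin at the centre of its underside.
- flange: bystander: round aluminium flange 170 mm in diameter, 40 mm tall, lying on the table; leave alone. Origin at the centre of its underside.
- pad_1 (a point): middle of the left-hand pad, number 1 of the four counted from the robot's left (+y) to its right, at the height of an ordinary pad's top (the high pad's top lies 4 mm further out along the face's normal). Axes as face.
- pad_2 (a point): middle of the second pad, number 2 of the four counted from the robot's left (+y) to its right, at the height of an ordinary pad's top (the high pad's top lies 4 mm further out along the face's normal). Axes as face.
- pad_3 (a point): middle of the third pad, number 3 of the four counted from the robot's left (+y) to its right, at the height of an ordinary pad's top (the high pad's top lies 4 mm further out along the face's normal). Axes as face.
- pad_4 (a point): middle of the right-hand pad, number 4 of the four counted from the robot's left (+y) to its right, at the height of an ordinary pad's top (the high pad's top lies 4 mm further out along the face's normal). Axes as face.
Mind the look-alikes: they are no part of the job. Leave any blue, pink or turquoise look-alike of the part that bears gauge_mid alone.

How it is judged:
By the outcome, as a careful person would: the job done as asked, in the order asked, and still so for the second after the job is handed in, with the robot touching nothing.
It also fails if it takes over 54 s, if anything falls off the work surface, if the arm or the gripper's body presses on something with over 40 N, if the wrist force passes 120 N, or if a joint passes its speed limit or range.

### The arm

A 6-joint arm with a two-finger parallel gripper is mounted at the origin on the work surface. World frame = base frame: x ahead of the robot, y to its left, z up, the work surface at z = 0. Lengths are in m, angles in rad, forces in N, time in s.
With the tool pointing down it reaches from about 0.425 to 0.925 m from the base axis. Payload 12.5 kg.
Tool frame: the origin (TCP) lies at the very end of the fingers, on their centre line; the grasp point (between the pads) lies 19 mm behind it (arm.pinch_z is the distance from the TCP to the grasp point, in m); z points along the fingers, y is the direction in which the jaws open and shut (so a half turn about z gives the same grasp; the last joint's range is limited). The gripper opens to 85 mm and grips with 20 to 120 N. Pads are 22 mm wide; open, the fingers measure 114 mm over their backs; the gripper's body (76 mm by 85 mm) begins 54 mm behind the grasp point. The pads swing forward as they close: fully open they stand 13 mm farther back than shut.
Start: joints at [-1.438, 0.491, 1.559, -0, 1.092, -0.106], TCP at [0.148, -0.607, 0.192] pointing down, gripper open.
Joint ranges: [-3.1, 3.1], [-0.84, 2.19], [0.05, 2.79], [-1.13, 4.28], [0.06, 2.93], [-2.69, 2.69]. Speed limits (rad/s): [2.22, 2.22, 2.79, 3.14, 3.14, 3.14].

### API

Orientations are given as [roll, pitch, yaw] about the fixed x, y, z axes, in that order (R = Rz(yaw) Ry(pitch) Rx(roll)).
In Python, from cell import arm, read_camera, camera_params gives the robot as it stands. The module is installed in compiled form; this text tells all that it offers.
- The arm moves only by the tool drive_tool, never from a script. Its argument "targets" is text: rows parted by semicolons, each of 5 numbers parted by spaces: the shift along the world's x, y, z in cm, then the turn about the world's z in rad, then the opening, from 0 (shut) to 1 (fully open). In form: tx ty tz twist fingers; .... A call has exactly 10 rows; each row shifts and turns the commanded pose from where the row before left it; what a row does not reach is not made up. A row lasts 1/8 s, in which the tool goes at most 62.5 mm and 10.7 degrees, less where a joint would pass 70% of its speed; a pose out of reach is approached as far as the arm can. A call with a gripper value outside its range is refused whole. The fingers move at their own pace and stop on an object; "force" is the grip in N (left out, the last holds). Time passes only in rows, so rows that do not move let the fingers close, or fill a call up. It gives the time, the measured TCP pose, the force and the opening at its end, in the units of the state.
- arm.state(): the state, without advancing time (a new reading comes with each control period).
- read_camera(name): name is "scene" or "top" or "wrist"; returns (picture, depth): 400x640x3 uint8, blue, green, red; 400x640 float32, m along the optical axis (not along the pixel's ray), 0 where there is no reading.
- camera_params(name): a dict with "vfov" (degrees; the focal length in pixels is half the picture's height over the tangent of half this angle, whatever the lens; pixels are square), "cx", "cy" (the principal point, pixels), "R" (3x3) and "t" (3): a world point X has camera coordinates R X + t. Camera axes: x right, y down, z forward; pixel columns grow to the right and rows downward; lengths in m; the calibration is good to about 2 mm. A picture is of the moment at which its call begins: read the wrist's pose just before it. camera_params takes no time and is no camera call; for the wrist camera it gives the pose at the moment of the call.
- arm.hand_in(): hands the job in, once; it reports no verdict.
The state is a dict: "time": time; "joint_pos": joint angles; "joint_vel": joint speeds; "effort": joint torques, N m; "eef_pos": TCP position; "orientation": TCP orientation; "contact_force": force on the tool from outside, world axes, zero at the start; "wrist_torque": the same for the moment, N m; "opening": opening from 0.0 (shut) to 1.0 (fully open).
Only numpy, scipy, OpenCV 4.12 (cv2) and the standard library are available. Lean on these libraries where they do the work, as an engineer would, in place of code of your own. Each camera call takes 0.05 s, during which the arm holds its last target.

## Working session

There is one attempt and no reset: what is moved stays moved. The work goes in short steps, Python scripts to look and compute and a tool call to move; the robot and the scene stay as the last step left them, time stands still between calls to the robot, and variables do not carry over. Pictures are saved under pics/ and viewed, and the job is handed in when it is done.

Besides the shell and the picture viewer there is one more tool, called after ">>>" in YAML: its name, and indented under it one key for each argument. drive_tool: Moves the arm, as the interface text tells. Its arguments: {"type":"object","properties":{"targets":{"type":"string"},"force":{"type":"number"}},"required":["targets"]}

```bash
mkdir -p pics; cat > h.py <<'E'
import numpy as np, cv2
from cell import arm, read_camera, camera_params
def snap(n, tag):
    P=camera_params(n); im,d=read_camera(n); P['f']=200/np.tan(np.radians(P['vfov']/2))
    cv2.imwrite(f'pics/{tag}.png',im); np.savez(f'pics/{tag}.npz',im=im,d=d,R=P['R'],t=P['t'],f=P['f'],c=[P['cx'],P['cy']])
    return im,d,P
class V:
    def __init__(s,tag):
        z=np.load(f'pics/{tag}.npz'); s.im=z['im'];s.d=z['d'];s.R=z['R'];s.t=z['t'];s.f=float(z['f']);s.c=z['c']
        v,u=np.mgrid[0:400,0:640]; s.pc=np.stack([(u-s.c[0])/s.f*s.d,(v-s.c[1])/s.f*s.d,s.d],-1)
        s.w=(s.pc-s.t)@s.R   # world cloud
    def ray(s,u,v):
        r=np.array([(u-s.c[0])/s.f,(v-s.c[1])/s.f,1.]); return -s.R.T@s.t, s.R.T@r
    def onz(s,u,v,z):
        o,r=s.ray(u,v); return o+r*(z-o[2])/r[2]
    def proj(s,X):
        p=s.R@np.asarray(X)+s.t; return s.c+s.f*p[:2]/p[2]
E
python3 - <<'E'
from h import *
print(arm.state(), arm.pinch_z)
for n in ['scene','top','wrist']:
    im,d,P=snap(n,n+'0'); print(n,{k:np.round(v,3).tolist() for k,v in P.items()}, (d>0).mean())
E
```

```text
{'time': 0.0, 'joint_pos': array([-1.43760575e+00,  4.91556031e-01,  1.55944134e+00, -2.47898372e-05,
        1.09174288e+00, -1.05560410e-01]), 'joint_vel': array([-2.05546892e-04, -8.42026313e-04, -1.40859574e-03,  4.47208694e-06,
       -3.43670973e-04,  1.13377642e-03]), 'effort': array([ 3.45601824e-03, -6.18439651e+01, -2.61588854e+01,  5.10277073e-05,
        4.10233697e-03,  3.70644239e-05]), 'eef_pos': array([ 0.14780836, -0.60698403,  0.19113276]), 'orientation': array([-3.14044913e+00, -9.90520362e-05,  2.38762368e-01]), 'contact_force': array([ 0.18056604, -0.28558783,  0.15964706]), 'wrist_torque': array([ 0.02152621, -0.01905988,  0.03623738]), 'opening': 1.0026827072091695} 0.0187
scene {'vfov': 49.67, 'cx': 314.454, 'cy': 197.164, 'R': [[-0.435, 0.9, -0.009], [0.634, 0.299, -0.713], [-0.639, -0.316, -0.701]], 't': [0.217, -0.282, 1.525], 'f': 432.146} 0.99590234375
top {'vfov': 45.941, 'cx': 324.307, 'cy': 202.809, 'R': [[-0.016, -1.0, 0.011], [-0.984, 0.014, -0.179], [0.178, -0.014, -0.984]], 't': [0.009, 0.577, 1.479], 'f': 471.844} 0.99608203125
wrist {'vfov': 61.655, 'cx': 321.613, 'cy': 199.107, 'R': [[0.236, -0.972, -0.001], [-0.939, -0.228, 0.257], [-0.25, -0.059, -0.966]], 't': [-0.626, -0.032, 0.379], 'f': 335.14} 0.99610546875
```

View pics/scene0.png

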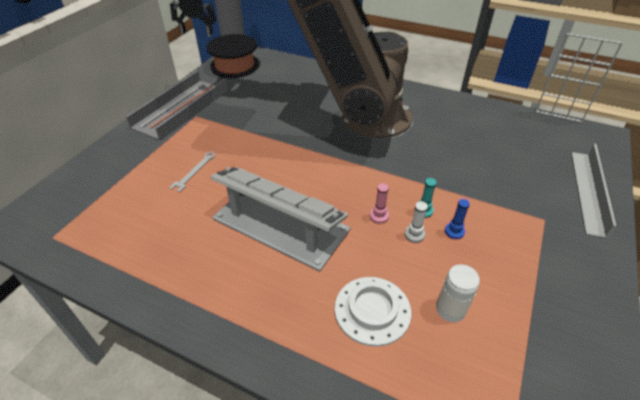

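View pics/top0.png

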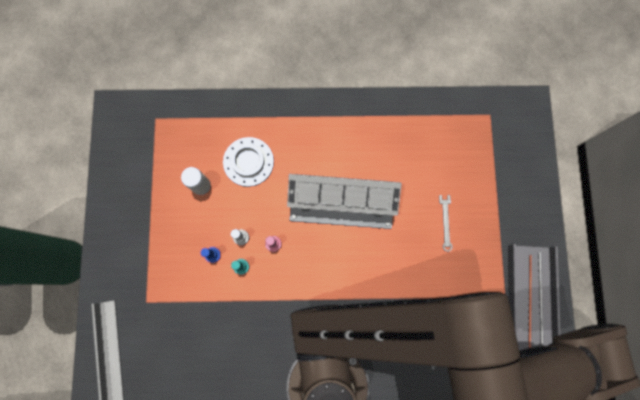

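View pics/wrist0.png

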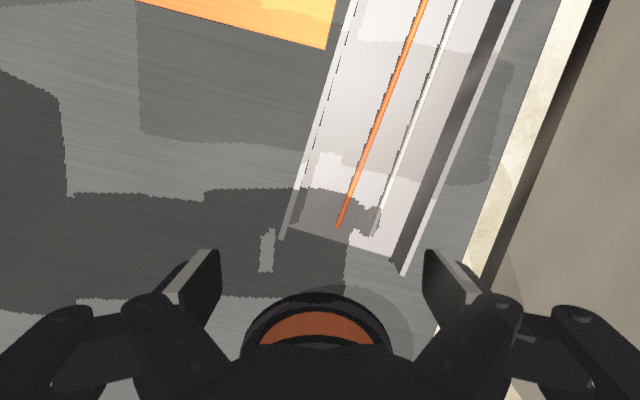

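The scene holds four gauge-like things: pink (scene 381,203; top 273,243), turquoise (429,198; 240,267), blue (457,218; 210,255) and bare aluminium (416,222; 238,236). The coloured ones are the look-alikes, so I want the aluminium one. Next come a close crop and measurements.

```bash
python3 - <<'E'
from h import *
s=V('scene0');t=V('top0')
a=cv2.resize(s.im[165:255,350:490],None,fx=5,fy=5,interpolation=cv2.INTER_CUBIC); cv2.imwrite('pics/crop_g.png',a)
# objects: cloud points above the table, in region
for n,v in(('scene',s),('top',t)):
    w=v.w; 
    m=(w[...,2]>0.02)&(w[...,2]<0.2)&(w[...,0]>0.3)&(w[...,0]<1.2)&(abs(w[...,1])<.7)
    k,lab,st,ce=cv2.connectedComponentsWithStats(m.astype(np.uint8))
    for i in range(1,k):
        if st[i,4]>60:
            p=w[lab==i]; top=p[p[:,2]>p[:,2].max()-.012]
            print(n,st[i].tolist(),'mean',p.mean(0).round(3),'zmax',p[:,2].max().round(3),'topmed',((top.min(0)+top.max(0))/2).round(3), 'min',p.min(0).round(3),'max',p.max(0).round(3))
    g=v.w[(w[...,0]>.5)&(w[...,0]<.8)&(abs(w[...,1])<.1)&(abs(w[...,2])<.03)]
    print('table z',np.median(g[:,2]))
E
```

```text
scene [155, 108, 31, 29, 313] mean [ 0.371 -0.599  0.038] zmax 0.056 topmed [ 0.368 -0.6    0.05 ] min [ 0.3   -0.608  0.02 ] max [ 0.436 -0.587  0.056]
scene [211, 167, 137, 85, 3636] mean [ 0.612 -0.042  0.118] zmax 0.144 topmed [ 0.621 -0.06   0.138] min [ 0.528 -0.234  0.02 ] max [0.658 0.121 0.144]
scene [409, 178, 27, 57, 680] mean [0.44  0.279 0.079] zmax 0.119 topmed [0.428 0.277 0.113] min [0.366 0.259 0.021] max [0.493 0.296 0.119]
scene [373, 184, 16, 32, 351] mean [0.459 0.174 0.076] zmax 0.118 topmed [0.451 0.172 0.113] min [0.437 0.155 0.02 ] max [0.469 0.19  0.118]
scene [450, 199, 20, 32, 390] mean [0.427 0.37  0.076] zmax 0.118 topmed [0.42  0.37  0.112] min [0.405 0.352 0.025] max [0.438 0.387 0.118]
scene [438, 265, 41, 54, 1602] mean [0.668 0.414 0.098] zmax 0.134 topmed [0.652 0.415 0.128] min [0.622 0.382 0.02 ] max [0.687 0.448 0.134]
scene [349, 281, 50, 49, 1153] mean [0.735 0.259 0.037] zmax 0.044 topmed [0.731 0.256 0.039] min [0.676 0.202 0.02 ] max [0.786 0.311 0.044]
table z 0.0030040590907651817
top [230, 143, 34, 35, 477] mean [0.731 0.255 0.039] zmax 
[... 403 characters left out ...]
[0.473 0.271 0.085] zmax 0.123 topmed [0.476 0.275 0.118] min [0.458 0.257 0.022] max [0.496 0.289 0.123]
top [266, 236, 13, 13, 120] mean [0.45  0.166 0.089] zmax 0.124 topmed [0.453 0.169 0.118] min [0.436 0.152 0.02 ] max [0.475 0.187 0.124]
top [509, 244, 8, 43, 246] mean [ 0.368 -0.601  0.041] zmax 0.06 topmed [ 0.369 -0.602  0.054] min [ 0.302 -0.611  0.02 ] max [ 0.437 -0.594  0.06 ]
top [201, 248, 16, 12, 150] mean [0.418 0.362 0.084] zmax 0.123 topmed [0.419 0.367 0.117] min [0.402 0.35  0.021] max [0.438 0.38  0.123]
top [231, 260, 15, 12, 138] mean [0.379 0.269 0.087] zmax 0.123 topmed [0.38  0.273 0.117] min [0.363 0.257 0.025] max [0.398 0.287 0.123]
table z 0.004079081859157649
```

View pics/crop_g.png

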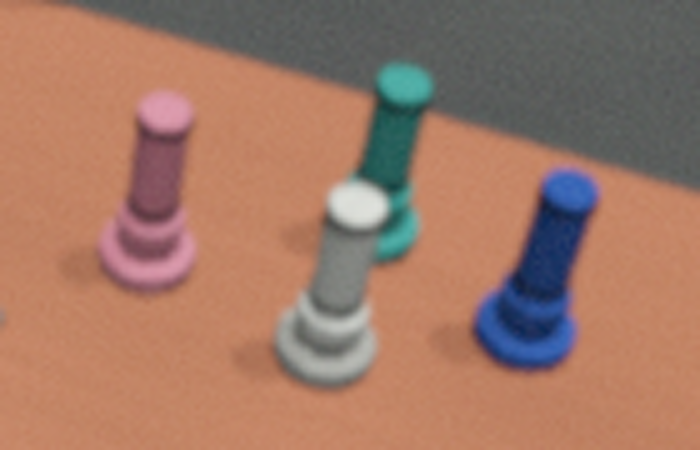

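The crop confirms it: the bare grey gauge is at scene (416,222), and the pink, turquoise and blue ones stand around it. Next I measure the face and each pad's height.

```bash
python3 - <<'E'
from h import *
n0=np.array([-np.sin(np.radians(24)),0,np.cos(np.radians(24))])
for tag in('scene0','top0'):
    v=V(tag); w=v.w
    m=(w[...,2]>.095)&(w[...,2]<.16)&(w[...,0]>.53)&(w[...,0]<.67)&(w[...,1]>-.25)&(w[...,1]<.13)
    p=w[m]
    c=p.mean(0)
    for it in range(6):
        u,s,vt=np.linalg.svd(p-p.mean(0),full_matrices=False); n=vt[2]*np.sign(vt[2][2]); r=(p-p.mean(0))@n
        p=p[abs(r)<max(.004,2*r.std())]
    print(tag,len(p),'n',n.round(4),'tilt',np.degrees(np.arccos(n[2])),'yaw',np.degrees(np.arctan2(-n[1],-n[0])),'c',p.mean(0).round(4))
    # plate outline rect in the mask
    pts=np.argwhere(m)[:,::-1].astype(np.float32)
    pl=w[m]
    xy=pl[:,:2].astype(np.float32)
    rr=cv2.minAreaRect(xy); print(rr)
    cv2.imwrite(f'pics/f_{tag}.png',cv2.resize(v.im[165:262,205:355] if tag[0]=='s' else v.im[165:235,280:410],None,fx=5,fy=5,interpolation=cv2.INTER_CUBIC))
E
```

```text
scene0 2424 n [-0.2098  0.0197  0.9775] tilt 12.164961784550385 yaw -5.354507696356819 c [ 0.6088 -0.0489  0.1301]
((0.5924344658851624, -0.056578293442726135), (0.34993407130241394, 0.10094200074672699), 84.66657257080078)
top0 3557 n [-0.3875  0.0324  0.9213] tilt 22.88201690528854 yaw -4.777926657461761 c [ 0.5923 -0.0613  0.1239]
((0.5939415693283081, -0.05946391820907593), (0.3502359688282013, 0.10127992928028107), 84.79881286621094)
```

```bash
ls pics
```

```text
crop_g.png
f_scene0.png
f_top0.png
scene0.npz
scene0.png
top0.npz
top0.png
wrist0.npz
wrist0.png
```

View pics/f_scene0.png

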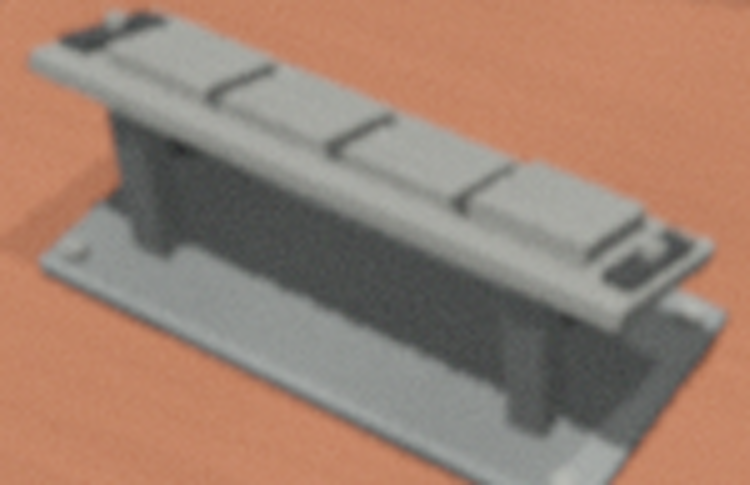

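View pics/f_top0.png

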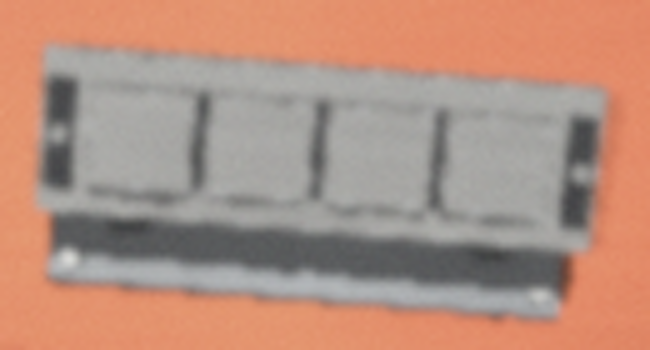

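The row runs at about -5.2° yaw. I'll fly toward the fixture on the way, for a close wrist view.

>>> drive_tool:
  targets: "3.7 4.9 1.2 -0.033 1;3.7 4.9 1.2 -0.033 1;3.7 4.9 1.2 -0.033 1;3.7 4.9 1.2 -0.033 1;3.7 4.9 1.2 -0.033 1;3.7 4.9 1.2 -0.033 1;3.7 4.9 1.2 -0.033 1;3.7 4.9 1.2 -0.033 1;3.7 4.9 1.2 -0.033 1;3.7 4.9 1.2 -0.033 1"

```text
time: 1.4
eef_pos: [0.5184, -0.1159, 0.312]
orientation: [3.141, -0.0, -0.092]
contact_force: [0.8, -0.9, -0.2]
opening: 0.999
```

```bash
python3 - <<'E'
from h import *
print(arm.state()['joint_vel'].round(3), arm.state()['eef_pos'])
snap('wrist','wrist1'); print(arm.state()['joint_vel'].round(3))
E
```

```text
[ 0.919  0.227 -0.558  0.     0.329  1.177] [ 0.51838709 -0.11588266  0.31202884]
[-0.099 -0.021  0.062 -0.012 -0.053 -0.208]
```

View pics/wrist1.png

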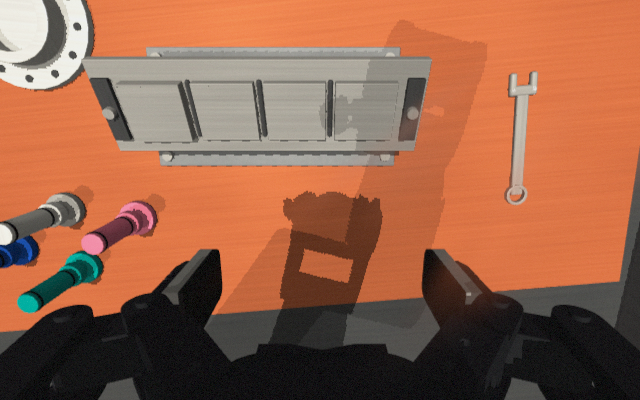

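The wrist view shows the four pads in row ~y=110 at x≈155, 223, 294 and 365, with the gauge at the lower left (40,215). The arm was still moving during that shot, so I'll retake it and measure.

```bash
python3 - <<'E'
from h import *
snap('wrist','w2');
v=V('w2'); w=v.w
cv2.imwrite('pics/w2c.png',cv2.resize(v.im[30:180,70:450],None,fx=2.1,fy=2.1,interpolation=cv2.INTER_CUBIC))
psi=-.0925
m=(w[...,2]>.09)&(w[...,2]<.16)&(w[...,0]>.53)&(w[...,0]<.67)&(w[...,1]>-.25)&(w[...,1]<.13)
print(m.sum(), cv2.minAreaRect(w[m][:,:2].astype(np.float32)))
p=w[m]
for it in range(6):
    u,s,vt=np.linalg.svd(p-p.mean(0),full_matrices=False); n=vt[2]*np.sign(vt[2][2]); r=(p-p.mean(0))@n
    p=p[abs(r)<max(.006,2*r.std())]
print('n',n,'tilt',np.degrees(np.arccos(n[2])),'yaw',np.arctan2(-n[1],-n[0]))
# rectified height map in a frame: origin guess
th=np.radians(24); o=np.array([.588,-.059,.125])
c,s_=np.cos(psi),np.sin(psi)
X=np.array([c*np.cos(th),s_*np.cos(th),np.sin(th)]);Y=np.array([-s_,c,0]);N=np.cross(X,Y)
q=(w[m]-o)@np.array([X,Y,N]).T
for y in np.arange(-.18,.181,.01):
    k=(abs(q[:,1]-y)<.004)&(abs(q[:,0])<.02)
    print(round(y,3),k.sum(),np.round(np.median(q[k,2])*1e3,1),end=' | ')
print()
for x in np.arange(-.06,.061,.004):
    print(round(x,3),[np.round(np.median(q[(abs(q[:,0]-x)<.002)&(abs(q[:,1]-yy)<.02),2])*1e3,1) for yy in(.111,.037,-.037,-.111)])
E
```

```text
29886 ((0.5938775539398193, -0.05761927366256714), (0.3507623076438904, 0.09947666525840759), 84.75252532958984)
n [-0.36817117  0.0262185   0.92938828] tilt 21.66034062096785 yaw -0.07109279622044215
-0.18 0 nan | -0.17 143 -4.3 | -0.16 260 -2.9 | -0.15 299 -8.6 | -0.14 183 0.5 | -0.13 263 0.6 | -0.12 260 0.6 | -0.11 257 0.6 | -0.1 264 0.6 | -0.09 265 0.6 | -0.08 277 0.3 | -0.07 256 -7.1 | -0.06 255 0.6 | -0.05 254 0.6 | -0.04 259 0.6 | -0.03 260 0.5 | -0.02 254 0.7 | -0.01 258 0.6 | 0.0 208 -7.1 | 0.01 318 0.3 | 0.02 260 0.5 | 0.03 260 0.6 | 0.04 268 0.7 | 0.05 255 0.6 | 0.06 262 0.7 | 0.07 157 0.6 | 0.08 409 -2.5 | 0.09 265 4.8 | 0.1 263 4.6 | 0.11 258 4.6 | 0.12 265 4.7 | 0.13 268 4.6 | 0.14 250 4.7 | 0.15 41 -8.9 | 0.16 305 -3.0 | 0.17 165 -3.3 | 0.18 0 nan | 
-0.06 [np.float64(nan), np.float64(nan), np.float64(nan), np.float64(nan)]
-0.056 [np.float64(nan), np.float64(nan), np.float64(nan), np.float64(nan)]
-0.052 [np.float64(-9.4), np.float64(-9.5), np.float64(-9.5), np.float64(-9.6)]
-0.048 [np.float64(-9.5), np.float64(-9.5), np.float64(-9.4), np.float64(-9.5)]
-0.044 [np.fl
[... 1368 characters left out ...]
t64(4.7), np.float64(0.8), np.float64(0.6), np.float64(0.6)]
0.032 [np.float64(-4.8), np.float64(-6.6), np.float64(-7.3), np.float64(-7.0)]
0.036 [np.float64(-9.3), np.float64(-9.4), np.float64(-9.5), np.float64(-9.3)]
0.04 [np.float64(-9.3), np.float64(-9.3), np.float64(-9.5), np.float64(-9.4)]
0.044 [np.float64(-9.3), np.float64(-9.3), np.float64(-9.3), np.float64(-9.4)]
0.048 [np.float64(-9.3), np.float64(-9.2), np.float64(-9.2), np.float64(-9.1)]
0.052 [np.float64(-12.4), np.float64(-11.8), np.float64(-11.3), np.float64(-11.6)]
0.056 [np.float64(nan), np.float64(nan), np.float64(nan), np.float64(nan)]
0.06 [np.float64(nan), np.float64(nan), np.float64(nan), np.float64(nan)]
  return _methods._mean(a, axis=axis, dtype=dtype,
  ret = ret.dtype.type(ret / rcount)
```

View pics/w2c.png

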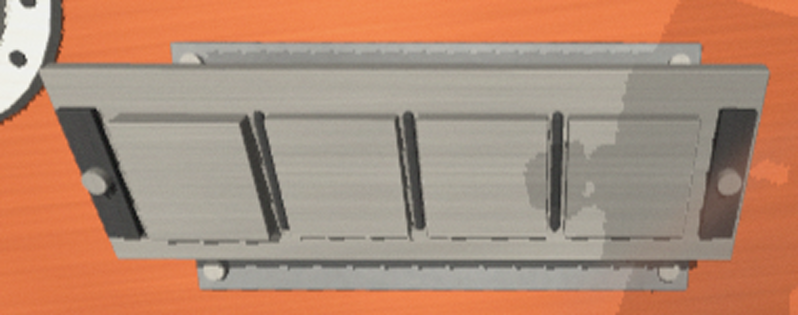

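In the crop, pad 1 (left in the picture) stands proud: 4.6 mm against 0.6 mm for the other three, relative to my guessed plane. I'll refine the face origin, then fly to the gauge.

```bash
python3 - <<'E'
from h import *
v=V('w2'); w=v.w
m=(w[...,2]>.08)&(w[...,2]<.16)&(w[...,0]>.52)&(w[...,0]<.68)&(w[...,1]>-.26)&(w[...,1]<.14)
th=np.radians(24); o=np.array([.588,-.059,.125])
for psi in(-.0925,-.0915):
    c,s_=np.cos(psi),np.sin(psi)
    X=np.array([c*np.cos(th),s_*np.cos(th),np.sin(th)]);Y=np.array([-s_,c,0]);N=np.cross(X,Y)
    q=(w[m]-o)@np.array([X,Y,N]).T
    for j,yy in enumerate((.111,.037,-.037,-.111)):
        h=4.6e-3 if j==0 else .6e-3
        a=q[(abs(q[:,1]-yy)<.0365)&(abs(q[:,2]-h)<.0012)&(abs(q[:,0])<.045)]
        ins=a[abs(a[:,0])<.022]; iny=a[abs(a[:,1]-yy)<.022]
        ex=[np.percentile(iny[:,0],.3),np.percentile(iny[:,0],99.7)]; ey=[np.percentile(ins[:,1],.3),np.percentile(ins[:,1],99.7)]
        # edge slope
        A=np.c_[a,np.ones(len(a))]
        fit=np.linalg.lstsq(np.c_[a[:,:2],np.ones(len(a))],a[:,2],rcond=None)[0]
        lo=[];
        for yb in(-.02,0,.02):
            b=a[abs(a[:,1]-yy-yb)<.006]; lo.append(((b[:,0].max()+b[:,0].min())/2*1e3).round(2))
        print(j+1,np.round(ex,4),np.round(ey,4),'c',np.mean(ex).round(4),np.mean(ey).round(4),'plane',fit.round(4),lo)
E
```

```text
1 [-0.0324  0.0313] [0.0806 0.1444] c -0.0006 0.1125 plane [-0.0003  0.0003  0.0046] [np.float64(-0.61), np.float64(-0.63), np.float64(-0.47)]
2 [-0.0321  0.0313] [0.0068 0.0703] c -0.0004 0.0385 plane [0.0009 0.0007 0.0006] [np.float64(-0.48), np.float64(-0.29), np.float64(-0.38)]
3 [-0.0322  0.0311] [-0.0671 -0.0038] c -0.0005 -0.0354 plane [0.0011 0.0006 0.0006] [np.float64(-0.42), np.float64(-0.48), np.float64(-0.35)]
4 [-0.032   0.0311] [-0.1407 -0.0774] c -0.0004 -0.1091 plane [ 0.0015 -0.0006  0.0005] [np.float64(-0.49), np.float64(-0.41), np.float64(-0.43)]
1 [-0.0323  0.0314] [0.0806 0.1444] c -0.0005 0.1125 plane [-0.0003 -0.      0.0046] [np.float64(-0.53), np.float64(-0.53), np.float64(-0.35)]
2 [-0.0321  0.0314] [0.0068 0.0703] c -0.0004 0.0385 plane [0.0009 0.0004 0.0006] [np.float64(-0.47), np.float64(-0.25), np.float64(-0.33)]
3 [-0.0322  0.031 ] [-0.0671 -0.0038] c -0.0006 -0.0354 plane [0.0012 0.0003 0.0006] [np.float64(-0.48), np.float64(-0.51), np.float64(-0.36)]
4 [-0.0321  0.031 ] [-0.1408 -0.0774] c -0.0005 -0.1091 plane [ 0.0016 -0.0009  0.0005] [np.float64(-0.61), np.float64(-0.51), np.float64(-0.52)]
```

>>> drive_tool:
  targets: "-1.0 5.5 0 0 1;-1.0 5.5 0 0 1;-1.0 5.5 0 0 1;-1.0 5.5 -1 0 1;-1.0 5.5 -1 0 1;-1.0 5.0 -1 0 1;-1.0 4.0 -1 0 1;0 0 0 0 1;0 0 0 0 1;0 0 0 0 1"

```text
time: 2.75
eef_pos: [0.4479, 0.2462, 0.2719]
orientation: [3.142, -0.0, -0.093]
contact_force: [0.8, -1.5, 0.9]
opening: 0.998
```

```bash
python3 - <<'E'
from h import *
snap('wrist','w3'); print(arm.state()['joint_vel'].round(3),arm.state()['contact_force'])
v=V('w3'); w=v.w
t=V('top0')
m=(w[...,2]>.03)&(w[...,2]<.135)&(w[...,0]>.40)&(w[...,0]<.56)&(abs(w[...,1]-.275)<.05)
k,lab,st,ce=cv2.connectedComponentsWithStats(m.astype(np.uint8))
for i in range(1,k):
    if st[i,4]<150: continue
    p=w[lab==i]; print(st[i],p.min(0).round(4),p.max(0).round(4))
    zt=p[:,2].max()
    top=p[p[:,2]>zt-.003]; print('n',len(top),zt,'top',top.mean(0).round(4),cv2.minEnclosingCircle(top[:,:2].astype(np.float32)))
    for z in (.005,.045,.06,.08,.1):
        b=p[abs(p[:,2]-z)<.003]
        if len(b)>20:print(z,b.min(0).round(4),b.max(0).round(4))
E
```

```text
[ 0.002  0.001 -0.001  0.003 -0.     0.003] [ 1.17312085 -0.59246902  0.06286944]
[274 131  35  36 908] [0.4604 0.2602 0.0301] [0.4929 0.2938 0.116 ]
n 512 0.11596242997264605 top [0.4753 0.2776 0.1141] ((0.4752272069454193, 0.27776026725769043), 0.013679328374564648)
```

View pics/w3.png

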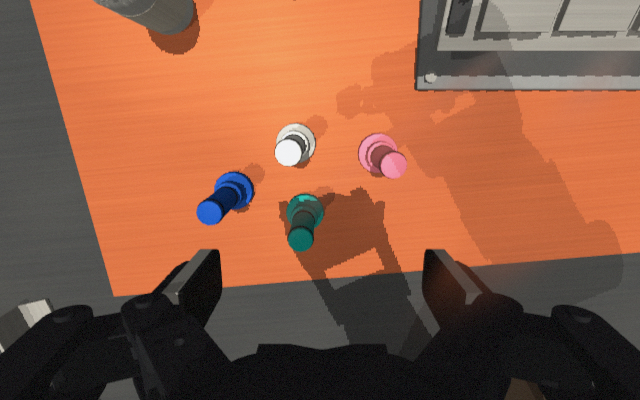

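The gauge is at (0.4755, 0.2777) with its top at 0.114. It is the grey-white one at (292,145), clear of the others. Descending and gripping lightly.

>>> drive_tool:
  targets: "1.4 1.6 -1 0 1;1.36 1.55 -4 0 1;0 0 -4 0 1;0 0 -4 0 1;0 0 -4 0 1;0 0 -3.9 0 1;0 0 0 0 1;0 0 0 0 1;0 0 0 0 0.2;0 0 0 0 0.2"
  force: 20

```text
time: 4.05
eef_pos: [0.4756, 0.2789, 0.0638]
orientation: [-3.141, -0.002, -0.091]
contact_force: [0.1, 0.6, 1.0]
opening: 0.606
```

>>> drive_tool:
  targets: "0 0 0 0 0.2;0 0 0 0 0.2;0 0 0 0 0.2;0 0 0 0 0.2;0 0 0 0 0.2;0 0 1 0 0.2;0 0 2 0 0.2;0 0 2 0 0.2;0 0 0 0 0.2;0 0 0 0 0.2"

```text
time: 5.3
eef_pos: [0.4747, 0.2786, 0.112]
orientation: [3.141, 0.001, -0.091]
contact_force: [-0.2, -0.2, -2.9]
opening: 0.316
```

Held: 2.9 N of weight and opening 0.316. Carrying it up and over to pad 1.

>>> drive_tool:
  targets: "0 0 4 0 0.2;0 0 4 0 0.2;1 -2 3.1 0 0.2;2.2 -4.2 0 0 0.2;2.2 -4.2 0 0 0.2;2.2 -4.2 0 0 0.2;2.2 -4.2 0 0 0.2;2.1 -3.7 0 0 0.2;0 0 0 0 0.2;0 0 0 0 0.2"

```text
time: 6.55
eef_pos: [0.5935, 0.054, 0.2226]
orientation: [3.142, 0.002, -0.092]
contact_force: [0.7, 0.2, -3.5]
opening: 0.312
```

```bash
python3 - <<'E'
from h import *
s=arm.state();print(s['time'],s['eef_pos'],s['contact_force'].round(2),s['wrist_torque'].round(3),s['joint_vel'].round(3))
snap('scene','s4')
v=V('s4');cv2.imwrite('pics/s4c.png',cv2.resize(v.im[90:260,230:400],None,fx=3.4,fy=3.4,interpolation=cv2.INTER_CUBIC))
E
```

```text
6.55 [0.59349799 0.05399946 0.22260749] [ 0.65  0.16 -3.46] [-0.021 -0.096 -0.023] [ 0.019 -0.012 -0.     0.001 -0.002 -0.002]
```

View pics/s4c.png

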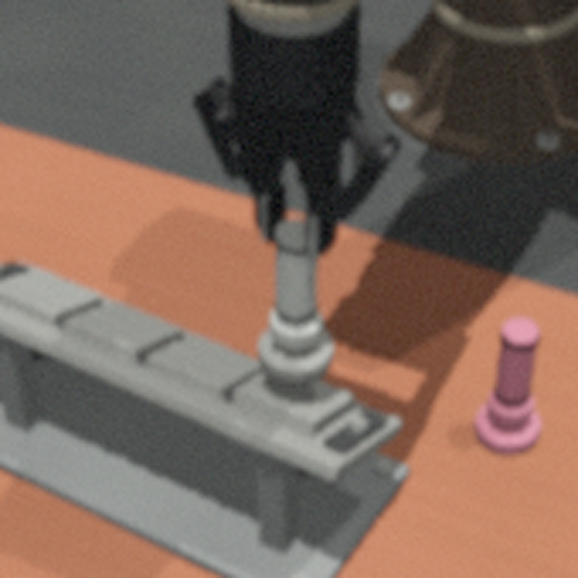

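```bash
python3 - <<'E'
from h import *
v=V('s4')
for z in(.2226,.2226-.0635,.2226-.0635+.04,.2226-.0635+.114): print(z,v.proj([.5935,.054,z]))
w=v.w
for r in range(150,212,2):
    u=int(v.proj([.5935,.054,.2])[0]); 
    print(r,u,w[r,u].round(3), v.im[r,u].tolist())
cv2.imwrite('pics/s4d.png',cv2.resize(v.im[130:220,280:360],None,fx=7,fy=6.5,interpolation=cv2.INTER_CUBIC))
E
```

```text
0.2226 [316.67302849 175.98829591]
0.1591 [316.82784439 196.15276098]
0.1991 [316.73194764 183.66239856]
0.2731 [316.53940329 158.58387799]
150 316 [ 0.259 -0.11   0.003] [97, 100, 100]
152 316 [ 0.264 -0.108 -0.001] [98, 115, 157]
154 316 [ 0.277 -0.101  0.002] [112, 125, 161]
156 316 [0.586 0.049 0.273] [113, 117, 116]
158 316 [0.595 0.054 0.276] [117, 121, 119]
160 316 [0.598 0.055 0.273] [113, 117, 115]
162 316 [0.603 0.057 0.272] [107, 112, 110]
164 316 [0.605 0.058 0.268] [89, 92, 89]
166 316 [0.605 0.058 0.263] [128, 133, 130]
168 316 [0.605 0.058 0.257] [132, 137, 136]
170 316 [0.607 0.059 0.252] [134, 137, 138]
172 316 [0.604 0.058 0.245] [135, 140, 138]
174 316 [0.605 0.058 0.239] [134, 139, 135]
176 316 [0.605 0.058 0.233] [137, 141, 140]
178 316 [0.605 0.058 0.227] [135, 139, 137]
180 316 [0.607 0.059 0.223] [133, 137, 135]
182 316 [0.604 0.058 0.215] [128, 133, 131]
184 316 [0.606 0.058 0.21 ] [103, 105, 104]
186 316 [0.61  0.06  0.208] [157, 163, 159]
188 316 [0.61  0.06  0.202] [181, 186, 184]
190 316 [0.61  0.06  0.195] [137, 140, 139]
192 316 [0.61  0.06  0.189] [114, 120, 117]
194 316 [0.602 0.056 0.174] [99, 105, 101]
196 316 [0.606 0.058 0.173] [156, 161, 159]
198 316 [0.615 0.062 0.175] [155, 160, 160]
200 316 [0.617 0.063 0.171] [116, 121, 120]
202 316 [0.616 0.063 0.164] [87, 89, 90]
204 316 [0.588 0.049 0.125] [76, 83, 80]
206 316 [0.601 0.055 0.133] [85, 89, 87]
208 316 [0.609 0.059 0.135] [125, 132, 129]
210 316 [0.618 0.064 0.14 ] [166, 172, 171]
```

View pics/s4d.png

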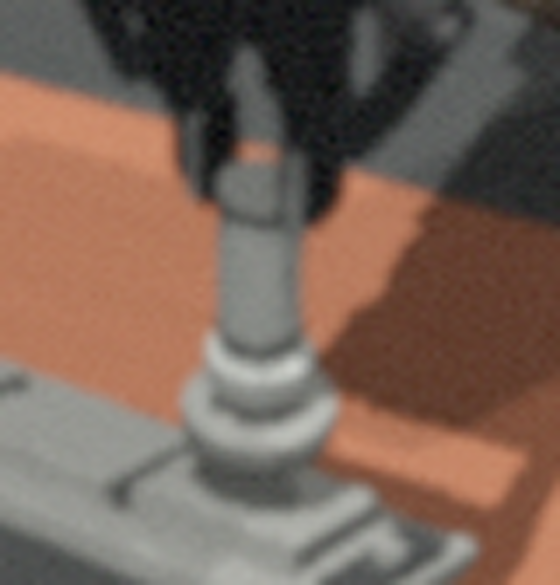

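```bash
python3 - <<'E'
from h import *
v=V('s4'); w=v.w
for c in(306,308,310,324,326,328):
    for r in range(152,172,3): print(c,r,w[r,c].round(3),v.im[r,c].tolist())
s=snap('wrist','w4')
E
```

```text
306 152 [0.601 0.032 0.289] [65, 69, 72]
306 155 [0.602 0.033 0.282] [67, 67, 77]
306 158 [ 0.308 -0.121  0.002] [88, 105, 142]
306 161 [ 0.321 -0.115  0.002] [94, 119, 176]
306 164 [ 0.335 -0.108  0.003] [88, 117, 178]
306 167 [ 0.35  -0.1    0.005] [91, 120, 180]
306 170 [ 0.363 -0.094  0.005] [92, 120, 181]
308 152 [0.604 0.039 0.294] [59, 61, 56]
308 155 [0.602 0.038 0.284] [58, 60, 59]
308 158 [0.602 0.038 0.276] [67, 69, 72]
308 161 [0.603 0.038 0.268] [72, 94, 141]
308 164 [ 0.329 -0.104 -0.001] [87, 118, 179]
308 167 [ 0.343 -0.097  0.001] [94, 121, 181]
308 170 [ 0.354 -0.092 -0.001] [92, 119, 180]
310 152 [0.595 0.039 0.287] [22, 19, 22]
310 155 [0.597 0.04  0.281] [25, 28, 21]
310 158 [0.596 0.04  0.272] [63, 63, 61]
310 161 [0.597 0.04  0.264] [65, 78, 119]
310 164 [ 0.33  -0.096  0.003] [93, 117, 168]
310 167 [ 0.341 -0.091  0.001] [96, 118, 166]
310 170 [ 0.354 -0.085  0.001] [101, 122, 170]
324 152 [0.605 0.077 0.308] [27, 28, 21]
324 155 [0.602 0.076 0.297] [39, 38, 39]
324 158 [0.603 0.076 0.289] [38, 39, 39]
324 161 [0.6   0.075 0.279] [42, 41, 38]
324 164 [0.604 0.076 0.274] [60, 68, 96]
324 167 [ 0.322 -0.052  0.   ] [93, 118, 175]
324 170 [ 0.336 -0.046  0.002] [94, 121, 179]
326 152 [0.602 0.08  0.307] [30, 31, 30]
326 155 [0.601 0.08  0.298] [26, 28, 26]
326 158 [0.6   0.08  0.289] [21, 15, 22]
326 161 [0.6   0.08  0.281] [31, 34, 44]
326 164 [ 0.308 -0.052  0.002] [76, 100, 151]
326 167 [ 0.321 -0.046  0.001] [96, 125, 186]
326 170 [ 0.335 -0.04   0.003] [93, 122, 182]
328 152 [0.608 0.087 0.313] [39, 37, 36]
328 155 [0.59 0.08 0.29] [46, 46, 52]
328 158 [0.592 0.081 0.283] [53, 63, 99]
328 161 [0.592 0.081 0.274] [68, 90, 142]
328 164 [ 0.304 -0.047  0.001] [94, 123, 183]
328 167 [ 0.317 -0.041  0.001] [95, 123, 184]
328 170 [ 0.334 -0.033  0.004] [95, 125, 185]
```

View pics/w4.png

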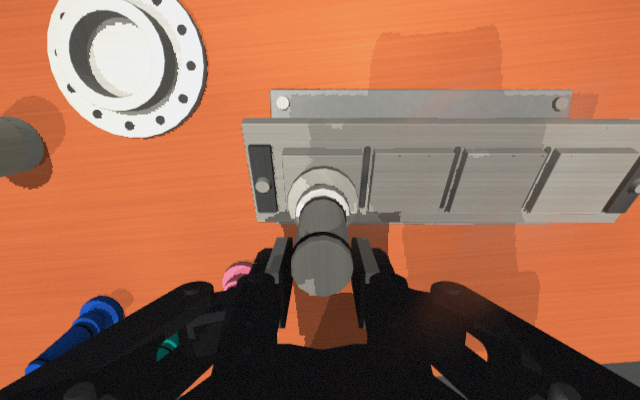

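```bash
python3 - <<'E'
from h import *
v=V('w4'); w=v.w
cv2.imwrite('pics/w4c.png',cv2.resize(v.im[140:340,220:420],None,fx=3,fy=3,interpolation=cv2.INTER_CUBIC))
for (u,r) in [(322,265),(322,235),(322,220),(322,190),(280,242),(276,255),(285,245),(285,260),(287,290),(285,315),(362,245),(362,260),(366,280),(372,250),(365,310)]: print(u,r,w[r,u].round(4),v.im[r,u])
E
```

```text
322 265 [0.5955 0.0534 0.2731] [100 107 109]
322 235 [0.6074 0.0523 0.2685] [52 57 59]
322 220 [0.6076 0.0523 0.2485] [105 114 114]
322 190 [0.6111 0.0519 0.1998] [221 230 231]
280 242 [0.6073 0.0702 0.2721] [78 83 86]
276 255 [0.6076 0.0701 0.286 ] [72 78 79]
285 245 [0.6072 0.0677 0.2757] [62 67 69]
285 260 [0.6072 0.0662 0.2902] [17 17 15]
287 290 [0.5938 0.0672 0.2887] [15 15 13]
285 315 [0.5886 0.0676 0.2974] [12 13  9]
362 245 [0.6039 0.0358 0.2748] [66 72 75]
362 260 [0.6047 0.0376 0.2906] [53 53 58]
366 280 [0.6013 0.0375 0.2995] [74 79 80]
372 250 [0.5998 0.0314 0.2715] [37 38 46]
365 310 [0.5919 0.0388 0.3031] [20 20 20]
```

View pics/w4c.png

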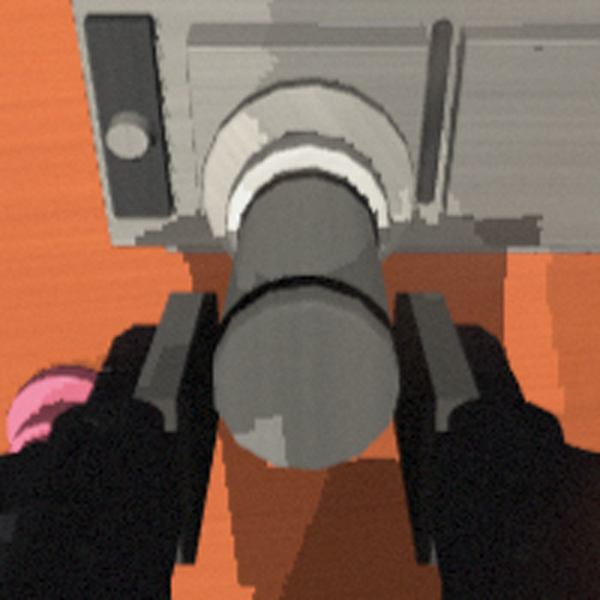

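```bash
python3 - <<'E'
from h import *
for tag,z in(('w2',.312),('w3',.2719),('w4',.2226)):
    v=V(tag); w=v.w
    print(tag,'tcp proj', v.proj([.5935,.054,.2226]) if tag=='w4' else '')
    m=(w[...,2]<z+.12)&(w[...,2]>z-.05)&(v.d>0)&(v.d<.2)
    ys=np.argwhere(m)
    p=w[m]; print((p[:,2].min()-z).round(4), np.sort(p[:,2]-z)[:2000:200].round(4), 'uppermost px',ys[:5].tolist())
    cp=-v.R.T@v.t; print('cam-tcp z',cp[2]-z, 'dmin',v.d[v.d>0].min())
E
```

```text
w2 tcp proj 
0.0529 [0.0529 0.0571 0.059  0.0607 0.0623 0.0638 0.0651 0.0665 0.0676 0.0689] uppermost px [[249, 200], [249, 201], [249, 202], [249, 203], [249, 204]]
cam-tcp z 0.18365190331827597 dmin 0.053585626
w3 tcp proj 
0.0515 [0.0515 0.0556 0.0578 0.0595 0.061  0.0625 0.0638 0.0651 0.0663 0.0676] uppermost px [[249, 200], [249, 201], [249, 202], [249, 203], [249, 204]]
cam-tcp z 0.18217135020191222 dmin 0.053426664
w4 tcp proj [321.23048305 229.05033842]
-0.0105 [-0.0105 -0.0004  0.0083  0.0159  0.0228  0.0289  0.0343  0.0396  0.0452
  0.0466] uppermost px [[199, 320], [199, 324], [199, 328], [200, 322], [200, 324]]
cam-tcp z 0.18244434954326963 dmin 0.053090982
```

The depth of both cameras shows that the finger ends are about 40 mm behind the reported TCP. The grip is therefore only on the top ~12 mm of the handle, although the gauge is straight and hasn't slipped. I'll regrip lower once it stands on pad 1. The light pivoting grip suits tilting it, so I'll bring its up-slope edge onto pad 1 now.

>>> drive_tool:
  targets: "0.05 -0.05 -0.8 0 0.2;0 0 -0.6 0 0.2;0 0 -0.4 0 0.2;0 0 -0.1 0 0.2;0 0 -0.1 0 0.2;0 0 -0.05 0 0.2;0 0 0 0 0.2;0 0 0 0 0.2;0 0 0 0 0.2;0 0 0 0 0.2"

```text
time: 7.9
eef_pos: [0.5946, 0.0532, 0.2031]
orientation: [3.142, -0.0, -0.091]
contact_force: [0.9, 0.9, -2.3]
opening: 0.315
```

>>> drive_tool:
  targets: "0 0 -0.1 0 0.2;-0.37 0.034 -0.10 0 0.2;-0.37 0.034 -0.11 0 0.2;-0.36 0.034 -0.13 0 0.2;-0.36 0.034 -0.13 0 0.2;-0.35 0.033 -0.15 0 0.2;-0.35 0.033 -0.16 0 0.2;-0.34 0.032 -0.18 0 0.2;-0.34 0.032 -0.18 0 0.2;0 0 0 0 0.2"

```text
time: 9.15
eef_pos: [0.5659, 0.0559, 0.1906]
orientation: [3.141, 0.0, -0.091]
contact_force: [-1.1, 0.1, 2.3]
opening: 0.314
```

```bash
python3 - <<'E'
from h import *
s=arm.state();print(s['time'],s['eef_pos'],s['contact_force'].round(2),s['wrist_torque'].round(3),s['opening'])
snap('scene','s5');snap('wrist','w5')
v=V('s5');w=V('w5');cv2.imwrite('pics/s5c.png',np.hstack([cv2.resize(v.im[130:220,270:360],(400,400),interpolation=cv2.INTER_CUBIC),cv2.resize(w.im[140:340,220:420],(400,400))]))
E
```

```text
9.15 [0.56587963 0.05593132 0.19058874] [-1.05  0.05  2.32] [ 0.026  0.015 -0.046] 0.3137057651504883
```

View pics/s5c.png

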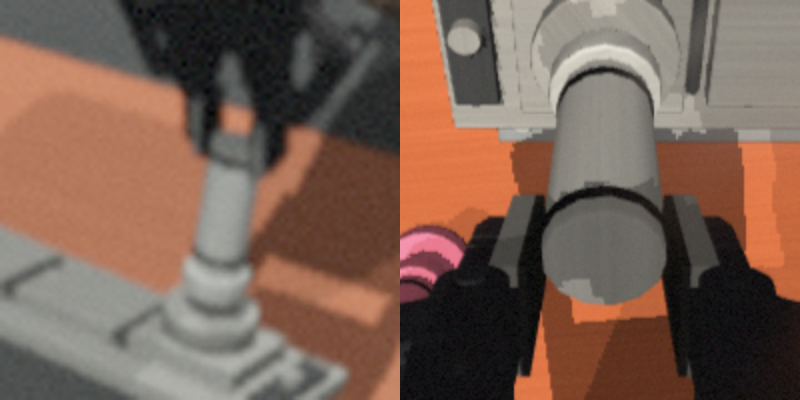

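The gauge is pivoting in the fingers with its foot on pad 1. I'll finish the arc.

>>> drive_tool:
  targets: "-0.33 0.03 -0.20 0 0.2;-0.33 0.03 -0.20 0 0.2;-0.31 0.03 -0.22 0 0.2;-0.31 0.03 -0.22 0 0.2;0 0 0 0 0.2;0 0 0 0 0.2;0 0 0 0 0.36;0 0 0 0 0.38;0 0 0 0 0.4;0 0 0 0 0.45"

```text
time: 10.5
eef_pos: [0.5534, 0.0571, 0.1823]
orientation: [3.142, -0.0, -0.091]
contact_force: [0.1, -0.0, 0.1]
opening: 0.451
```

```bash
python3 - <<'E'
from h import *
s=arm.state();print(s['time'],s['eef_pos'],s['contact_force'].round(2),s['wrist_torque'].round(3),s['opening'])
snap('scene','s6');snap('wrist','w6')
v=V('s6');w=V('w6');cv2.imwrite('pics/s6c.png',np.hstack([cv2.resize(v.im[130:220,270:360],(400,400),interpolation=cv2.INTER_CUBIC),cv2.resize(w.im[140:340,220:420],(400,400))]))
E
```

```text
10.5 [0.55342176 0.05711943 0.18227877] [ 0.06 -0.03  0.09] [ 0.002 -0.013  0.022] 0.4508785595116799
```

View pics/s6c.png

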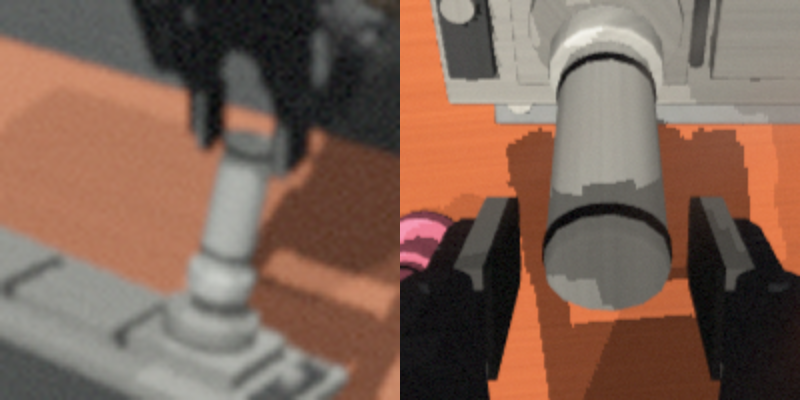

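Released, and the gauge stands freely with zero force. Measuring its pose on the pad.

```bash
cat >> h.py <<'E'
th=np.radians(24); psi=-.092; c_,s_=np.cos(psi),np.sin(psi)
X=np.array([c_*np.cos(th),s_*np.cos(th),np.sin(th)]);Y=np.array([-s_,c_,0]);N=np.cross(X,Y)
OF=np.array([.5875,-.0574,.125]); F=np.array([X,Y,N])
def gauge(tag,pad,box=None):
    v=V(tag); w=v.w; q=(w-(OF+(111-74*(pad-1))*1e-3*Y))@F.T
    # local face coords at the pad; print slices of the gauge
    m=(np.hypot(q[...,0],q[...,1])<.04)&(q[...,2]>.008)&(q[...,2]<.135)&(w[...,2]>.1)
    p=q[m]; 
    h=p[np.hypot(p[:,0],p[:,1])<.024]; h=h[h[:,2]>.05]
    zt=np.percentile(h[:,2],99.5); top=h[h[:,2]>zt-.004]
    print(tag,'top z',(zt*1e3).round(1),'top disc n',len(top),'mean',(top.mean(0)*1e3).round(1),'circ',np.round(np.array(cv2.minEnclosingCircle(top[:,:2].astype(np.float32))[0])*1e3,1),
      )
    A=np.c_[top[:,:2],np.ones(len(top))]; print(' top tilt',np.round(np.degrees(np.linalg.lstsq(A,top[:,2],rcond=None)[0][:2]),2))
    for lo,hi,r in((.012,.0185,26),(.026,.036,18),(.046,.06,14),(.06,.08,14),(.08,.1,14)):
        b=p[(p[:,2]>lo)&(p[:,2]<hi)]
        b=b[np.hypot(b[:,0],b[:,1])<(r+6)*1e-3]
        if len(b)>20:
            # fit circle with known radius on outer surface
            from scipy.optimize import least_squares
            f=least_squares(lambda x:np.hypot(b[:,0]-x[0],b[:,1]-x[1])-r*1e-3,[0,0],loss='soft_l1',f_scale=.001)
            print('  slice',lo,hi,len(b),(f.x*1e3).round(1),'rms',np.sqrt(np.mean(f.fun**2))*1e3)
E
python3 - <<'E'
from h import *
gauge('w6',1);gauge('s6',1)
E
```

```text
w6 top z 133.6 top disc n 158 mean [  7.4   1.7 132.3] circ [ 6.9 -0.6]
 top tilt [ 1.71 -0.24]
  slice 0.012 0.0185 1633 [-5.3 -1.6] rms 4.540792395526917
  slice 0.026 0.036 181 [-0.5 -1.4] rms 0.31229254307449383
  slice 0.046 0.06 630 [-0.3 -1.3] rms 0.44018244733249035
  slice 0.06 0.08 1129 [-0.5 -1.4] rms 0.34472544056444526
  slice 0.08 0.1 1483 [-0.5 -1.4] rms 0.3586003860186203
s6 top z 133.7 top disc n 7 mean [  6.  -19.3 133.1] circ [  6.  -19.8]
 top tilt [   7.58 -103.43]
  slice 0.012 0.0185 55 [-2.2 -1.5] rms 2.9000627634706397
  slice 0.026 0.036 28 [-4.4 -2.7] rms 3.598845662723988
  slice 0.046 0.06 74 [-1.6 -1.1] rms 1.561951780930535
  slice 0.06 0.08 95 [-2.1 -1.5] rms 1.3232963487261649
  slice 0.08 0.1 96 [-1.8 -1.1] rms 1.3833561231101827
```

The gauge stands square, with its axis parallel to the normal within 0.2 mm, at (-0.5, -1.4) mm from pad 1's middle. Opening, lowering 4 cm and regripping firmly at about 82 mm.

>>> drive_tool:
  targets: "0 0 0 0 0.6;0 0 0 0 0.6;0.3 -0.05 -1.3 0 0.6;0.3 -0.05 -1.3 0 0.6;0.3 -0.05 -1.3 0 0.6;0 0 0 0 0.6;0 0 0 0 0.2;0 0 0 0 0.2;0 0 0 0 0.2;0 0 0 0 0.2"
  force: 60

```text
time: 11.85
eef_pos: [0.5625, 0.0556, 0.1437]
orientation: [3.142, -0.001, -0.091]
contact_force: [-1.0, -0.5, 2.0]
opening: 0.312
```

```bash
python3 - <<'E'
from h import *
s=arm.state();print(s['time'],s['eef_pos'],s['contact_force'].round(2),s['wrist_torque'].round(3),s['opening'])
snap('scene','s7');snap('wrist','w7')
gauge('w7',1)
v=V('s7');w=V('w7');cv2.imwrite('pics/s7c.png',np.hstack([cv2.resize(v.im[130:220,270:360],(400,400),interpolation=cv2.INTER_CUBIC),cv2.resize(w.im[140:340,220:420],(400,400))]))
E
```

```text
11.85 [0.56249745 0.05558559 0.14367983] [-0.96 -0.48  2.04] [-0.079  0.076  0.02 ] 0.3116194126787302
w7 top z 118.4 top disc n 1208 mean [ 10.9  -1.4 116.8] circ [ 5.4 -1.4]
 top tilt [-4.1  -0.14]
  slice 0.012 0.0185 2427 [-5.6 -1.2] rms 4.7970697315413515
  slice 0.026 0.036 315 [-0.6 -1.4] rms 0.3195969798910897
  slice 0.046 0.06 1084 [-0.4 -1.4] rms 0.4570297224692561
  slice 0.06 0.08 2360 [-0.5 -1.3] rms 1.5900752857338294
  slice 0.08 0.1 3380 [-0.4 -1.2] rms 1.7654624576569655
```

View pics/s7c.png

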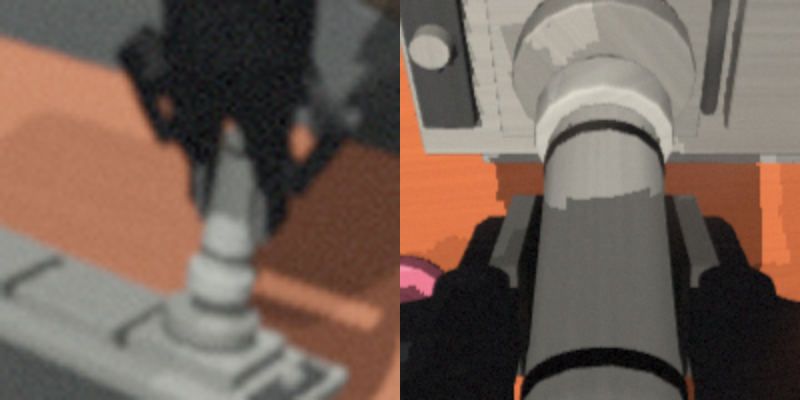

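>>> drive_tool:
  targets: "-0.2 0.02 0.45 0 0.2;-0.2 0.02 0.46 0 0.2;0.06 0.13 0.02 0 0.2;0 0 0 0 0.2;0 0 0 0 0.2;0 0 0 0 0.2;0 0 0 0 0.2;0 0 0 0 0.2;0 0 0 0 0.2;0 0 0 0 0.2"

```text
time: 13.2
eef_pos: [0.559, 0.0573, 0.1526]
orientation: [3.142, 0.0, -0.091]
contact_force: [1.1, -0.4, -1.9]
opening: 0.316
```

```bash
python3 - <<'E'
from h import *
s=arm.state();print(s['time'],s['eef_pos'],s['contact_force'].round(2),s['wrist_torque'].round(3),s['opening'])
snap('wrist','w8')
gauge('w8',1)
E
```

```text
13.2 [0.55899353 0.05728863 0.15260866] [ 1.13 -0.42 -1.93] [-0.023  0.044 -0.027] 0.31584685125874074
w8 top z 128.0 top disc n 1226 mean [ 11.3  -0.  126.4] circ [ 5.8 -0.2]
 top tilt [-6.07  0.02]
  slice 0.012 0.0185 185 [-0.8 -0.1] rms 0.43703956418839807
  slice 0.026 0.036 2301 [ 0.5 -0.1] rms 3.8216912922456543
  slice 0.046 0.06 1769 [2.7 0. ] rms 1.916314747206861
  slice 0.06 0.08 1862 [-0.1 -0. ] rms 0.909032933950834
  slice 0.08 0.1 2874 [-0.1 -0. ] rms 1.6830073140621529
```

```bash
cat >> h.py <<'E'
def axis(tag,pad,h,ext=True):
    from scipy.optimize import least_squares
    v=V(tag); q=(v.w-(OF+(111-74*(pad-1))*1e-3*Y))@F.T
    for a,b,r in((2,11,26),(27,38,18),(44,52,14),(52,60,14),(60,68,14)):
        k=(q[...,2]>(a+h)*1e-3)&(q[...,2]<(b+h)*1e-3)&(np.hypot(q[...,0],q[...,1])<(r+5)*1e-3)
        p=q[k]
        if len(p)<30: print(a,'few');continue
        f=least_squares(lambda x:np.hypot(p[:,0]-x[0],p[:,1]-x[1])-r*1e-3,[0,0],loss='soft_l1',f_scale=.0005)
        print(' ',a,b,len(p),(f.x*1e3).round(2),'rms',(np.median(abs(f.fun))*1e3).round(2))
E
python3 - <<'E'
from h import *
print('w6');axis('w6',1,4);print('w7');axis('w7',1,4);print('w8');axis('w8',1,14)
E
```

```text
w6
  2 11 355 [-0.47 -1.36] rms 0.16
  27 38 478 [-0.51 -1.37] rms 0.2
  44 52 366 [-0.05 -1.35] rms 0.33
  52 60 401 [-0.49 -1.36] rms 0.23
  60 68 441 [-0.51 -1.39] rms 0.22
w7
  2 11 553 [-0.53 -1.37] rms 0.19
  27 38 781 [-0.55 -1.4 ] rms 0.21
  44 52 621 [-0.17 -1.41] rms 0.35
  52 60 692 [-0.57 -1.39] rms 0.25
  60 68 887 [-0.52 -1.3 ] rms 0.29
w8
  2 11 574 [-0.31  0.03] rms 0.18
  27 38 804 [-0.31  0.  ] rms 0.21
  44 52 634 [ 0.1  -0.04] rms 0.33
  52 60 691 [-0.29 -0.02] rms 0.26
  60 68 897 [-0.21 -0.01] rms 0.3
```

Square and centred, 10 mm above pad 1. Pressing 13.5 mm along the normal, 3.5 mm of it into the foot.

>>> drive_tool:
  targets: "0.16 -0.015 -0.365 0 0.2;0.16 -0.015 -0.365 0 0.2;0.08 -0.007 -0.18 0 0.2;0.08 -0.007 -0.18 0 0.2;0.06 -0.006 -0.14 0 0.2;0 0 0 0 0.2;0 0 0 0 0.2;0 0 0 0 0.2;0 0 0 0 0.2;0 0 0 0 0.2"

```text
time: 14.5
eef_pos: [0.5642, 0.0568, 0.1405]
orientation: [3.141, 0.0, -0.091]
contact_force: [-5.6, -0.7, 4.4]
opening: 0.313
```

```bash
cat >> h.py <<'E'
def rep(tag,pad,h):
    s=arm.state(); f=s['contact_force']
    print(s['time'],'TCP face-frame rel pad mm',(F@(s['eef_pos']-OF-(111-74*(pad-1))*1e-3*Y)*1e3).round(2),'pos',s['eef_pos'].round(4),'f face',(F@f).round(2),'tq',s['wrist_torque'].round(3),s['opening'].round(3))
    snap('wrist',tag); axis(tag,pad,h)
    # collar underside-to-foot gap not seen; collar top edge height
E
python3 - <<'E'
from h import *
rep('w9',1,4)
E
```

```text
Traceback (most recent call last):
  File "h.py", line 50, in rep
    print(s['time'],'TCP face-frame rel pad mm',(F@(s['eef_pos']-OF-(111-74*(pad-1))*1e-3*Y)*1e3).round(2),'pos',s['eef_pos'].round(4),'f face',(F@f).round(2),'tq',s['wrist_torque'].round(3),s['opening'].round(3))
                                                                                                                                                                                               ^^^^^^^^^^^^^^^^^^
AttributeError: 'float' object has no attribute 'round'
```

Pad 1 is pressed about 3.6 mm by position; normal force rose ~8.5 N, consistent with the foot's own weight plus ~7 N of spring. Now on to pad 2, which is 4 mm lower.

>>> drive_tool:
  targets: "-0.27 0.025 0.615 0 0.2;-0.27 0.025 0.615 0 0.2;-0.34 -3.68 0 0 0.2;-0.34 -3.68 0 0 0.2;0.24 -0.022 -0.55 0 0.2;0.24 -0.022 -0.55 0 0.2;0.08 -0.007 -0.18 0 0.2;0.08 -0.007 -0.18 0 0.2;0.06 -0.006 -0.13 0 0.2;0 0 0 0 0.2"

```text
time: 15.75
eef_pos: [0.559, -0.0165, 0.1368]
orientation: [-3.141, 0.0, -0.091]
contact_force: [-4.1, 1.6, 4.6]
opening: 0.311
```

```bash
sed -i "s/s\['opening'\].round(3)/round(s['opening'],3)/" h.py; python3 - <<'E'
from h import *
rep('w10',2,0)
E
```

```text
15.75 TCP face-frame rel pad mm [-24.53   1.11  23.87] pos [ 0.559  -0.0165  0.1368] f face [-1.99  1.23  5.87] tq [0.354 0.786 0.021] 0.311
  2 11 571 [-0.53  0.57] rms 0.19
  27 38 1595 [-1.22  0.58] rms 0.86
  44 52 711 [-0.17  0.51] rms 0.36
  52 60 733 [-0.47  0.51] rms 0.25
  60 68 1000 [-0.4   0.44] rms 0.31
```

Pad 2: same press, centred within 0.6 mm, with normal force up ~8 N. On to pad 3.

>>> drive_tool:
  targets: "-0.27 0.025 0.615 0 0.2;-0.27 0.025 0.615 0 0.2;-0.33 -3.71 0 0 0.2;-0.33 -3.71 0 0 0.2;0.16 -0.015 -0.365 0 0.2;0.16 -0.015 -0.365 0 0.2;0.08 -0.007 -0.18 0 0.2;0.08 -0.007 -0.18 0 0.2;0.06 -0.006 -0.14 0 0.2;0 0 0 0 0.2"

```text
time: 17.05
eef_pos: [0.5525, -0.0906, 0.1368]
orientation: [-3.141, 0.0, -0.091]
contact_force: [-3.4, 3.0, 4.0]
opening: 0.312
```

```bash
python3 - <<'E'
from h import *
rep('w11',3,0)
E
```

```text
17.05 TCP face-frame rel pad mm [-24.26   0.68  23.76] pos [ 0.5525 -0.0906  0.1368] f face [-1.75  2.72  5.12] tq [ 0.543  0.699 -0.005] 0.312
  2 11 581 [-0.25  0.13] rms 0.19
  27 38 1601 [-0.95  0.12] rms 0.87
  44 52 720 [0.1  0.09] rms 0.35
  52 60 747 [-0.21  0.1 ] rms 0.23
  60 68 990 [-0.15  0.08] rms 0.32
```

Pad 3 is good too, centred within 0.3 mm. On to pad 4.

>>> drive_tool:
  targets: "-0.27 0.025 0.615 0 0.2;-0.27 0.025 0.615 0 0.2;-0.34 -3.69 0 0 0.2;-0.34 -3.69 0 0 0.2;0.16 -0.015 -0.365 0 0.2;0.16 -0.015 -0.365 0 0.2;0.08 -0.007 -0.18 0 0.2;0.08 -0.007 -0.18 0 0.2;0.06 -0.006 -0.14 0 0.2;0 0 0 0 0.2"

```text
time: 18.35
eef_pos: [0.5456, -0.1644, 0.1368]
orientation: [-3.141, 0.0, -0.091]
contact_force: [-3.4, 3.0, 4.5]
opening: 0.313
```

```bash
python3 - <<'E'
from h import *
rep('w12',4,0)
snap('scene','s12')
v=V('s12');w=V('w12');cv2.imwrite('pics/s12c.png',np.hstack([cv2.resize(v.im[90:270,170:350],(400,400),interpolation=cv2.INTER_CUBIC),cv2.resize(w.im[100:340,200:440],(400,400))]))
E
```

```text
18.35 TCP face-frame rel pad mm [-24.3    0.61  23.73] pos [ 0.5456 -0.1644  0.1368] f face [-1.55  2.64  5.57] tq [0.655 0.701 0.042] 0.313
  2 11 576 [-0.3   0.08] rms 0.19
  27 38 1612 [-0.99  0.08] rms 0.89
  44 52 715 [0.07 0.05] rms 0.35
  52 60 740 [-0.25  0.04] rms 0.24
  60 68 1000 [-0.16 -0.  ] rms 0.31
```

View pics/s12c.png

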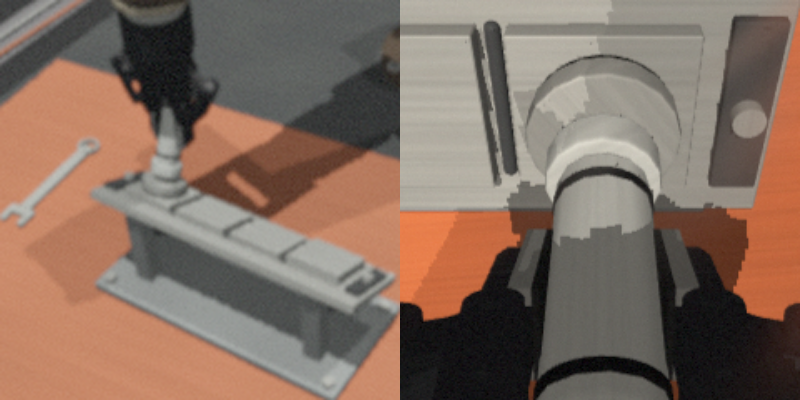

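The gauge is square on pad 4. Equal press forces at 27.9 mm on pad 1 and 23.7–23.9 mm on pads 2–4 confirm that pad 1 is the high one. Returning there and lowering to contact.

>>> drive_tool:
  targets: "-0.4 0.037 0.91 0 0.2;-0.4 0.037 0.91 0 0.2;0.4 4.42 0 0 0.2;0.41 4.42 0 0 0.2;0.41 4.42 0 0 0.2;0.41 4.42 0 0 0.2;0.41 4.42 0 0 0.2;0 0 0 0 0.2;0 0 0 0 0.2;0 0 0 0 0.2"

```text
time: 19.7
eef_pos: [0.5582, 0.0559, 0.1551]
orientation: [3.141, -0.0, -0.092]
contact_force: [0.4, 0.9, -1.8]
opening: 0.309
```

```bash
python3 - <<'E'
from h import *
rep('w13',1,16.5)
E
```

```text
19.7 TCP face-frame rel pad mm [-23.87  -0.91  43.6 ] pos [0.5582 0.0559 0.1551] f face [-0.42  0.93 -1.78] tq [-0.017  0.047 -0.027] 0.309
  2 11 578 [ 0.11 -1.46] rms 0.19
  27 38 807 [ 0.14 -1.49] rms 0.22
  44 52 624 [ 0.53 -1.48] rms 0.33
  52 60 698 [ 0.17 -1.5 ] rms 0.24
  60 68 897 [ 0.2  -1.39] rms 0.31
```

>>> drive_tool:
  targets: "0.02 0.15 0 0 0.2;0.16 -0.015 -0.365 0 0.2;0.16 -0.015 -0.365 0 0.2;0.08 -0.007 -0.18 0 0.2;0.06 -0.006 -0.14 0 0.2;0.03 -0.003 -0.07 0 0.2;0 0 0 0 0.2;0 0 0 0 0.2;0 0 0 0 0.2;0 0 0 0 0.2"

```text
time: 21.0
eef_pos: [0.5632, 0.0579, 0.1437]
orientation: [3.142, 0.0, -0.091]
contact_force: [-3.1, 0.0, 1.3]
opening: 0.308
```

```bash
python3 - <<'E'
from h import *
rep('w14',1,4)
E
```

```text
21.0 TCP face-frame rel pad mm [-24.15   1.57  31.28] pos [0.5632 0.0579 0.1437] f face [-2.29 -0.27  2.4 ] tq [ 0.065  0.474 -0.028] 0.308
  2 11 558 [-0.15  0.96] rms 0.18
  27 38 790 [-0.14  0.98] rms 0.22
  44 52 624 [0.28 0.95] rms 0.35
  52 60 696 [-0.08  0.96] rms 0.23
  60 68 876 [-0.03  0.87] rms 0.32
```

On pad 1: square, within 1 mm of the middle, just touching. Releasing, then retreating along the axis.

>>> drive_tool:
  targets: "0 0 0 0 0.33;0 0 0 0 0.36;0 0 0 0 0.42;0 0 0 0 0.55;0 0 0 0 0.65;0 0 0 0 0.65;-0.4 0.04 1.0 0 0.65;-0.8 0.07 2.0 0 0.65;-0.8 0.07 2.0 0 0.65;0 0 0 0 0.65"

```text
time: 22.3
eef_pos: [0.5436, 0.0597, 0.1955]
orientation: [-3.141, -0.003, -0.091]
contact_force: [-0.3, -0.0, -0.3]
opening: 0.649
```

>>> drive_tool:
  targets: "-0.8 0.07 2.0 0 0.65;-0.8 0.07 2.0 0 0.65;-0.8 0.07 2.0 0 0.65;-0.8 0.07 2.0 0 0.65;0 0 1.5 0 0.65;0 0 0 0 0.65;0 0 0 0 0.65;0 0 0 0 0.65;0 0 0 0 0.65;0 0 0 0 0.65"

```text
time: 23.55
eef_pos: [0.5113, 0.0624, 0.2885]
orientation: [3.141, 0.0, -0.091]
contact_force: [-0.8, 0.2, 0.8]
opening: 0.65
```

```bash
python3 - <<'E'
from h import *
rep('w15',1,4)
snap('scene','s15');snap('top','t15')
for tag in('scene0','s15','top0','t15'):
    v=V(tag);w=v.w
    for nm,b in(('can',(.6,.70,.37,.46,.05,.15)),('flange',(.63,.83,.16,.36,.02,.06)),('pink',(.43,.48,.15,.2,.03,.13)),('blue',(.39,.45,.34,.4,.03,.13)),('plate',(.5,.7,-.26,-.02,.08,.16))):
        k=(w[...,0]>b[0])&(w[...,0]<b[1])&(w[...,1]>b[2])&(w[...,1]<b[3])&(w[...,2]>b[4])&(w[...,2]<b[5])
        print(tag,nm,k.sum(),w[k].mean(0).round(4))
v=V('s15');cv2.imwrite('pics/s15c.png',v.im)
E
```

```text
23.55 TCP face-frame rel pad mm [-12.91   1.32 184.7 ] pos [0.5113 0.0624 0.2885] f face [-0.45  0.12  1.03] tq [ 0.036  0.027 -0.003] 0.65
  2 11 132 [-0.06  1.06] rms 0.16
  27 38 155 [-0.14  1.1 ] rms 0.17
  44 52 119 [0.24 1.06] rms 0.31
  52 60 127 [-0.16  1.11] rms 0.21
  60 68 130 [-0.14  1.12] rms 0.2
scene0 can 1363 [0.6663 0.4144 0.1084]
scene0 flange 1153 [0.7354 0.2585 0.0367]
scene0 pink 342 [0.4591 0.1739 0.0776]
scene0 blue 381 [0.4267 0.3698 0.0776]
scene0 plate 1712 [ 0.6029 -0.1239  0.1275]
s15 can 1371 [0.6664 0.4145 0.1081]
s15 flange 1150 [0.7355 0.2583 0.0367]
s15 pink 338 [0.4593 0.1739 0.0778]
s15 blue 384 [0.4268 0.3699 0.0774]
s15 plate 1721 [ 0.603  -0.1238  0.1275]
top0 can 486 [0.6467 0.4056 0.1166]
top0 flange 515 [0.7308 0.2557 0.0373]
top0 pink 116 [0.45   0.1664 0.0914]
top0 blue 146 [0.4178 0.3621 0.0854]
top0 plate 2289 [ 0.5864 -0.1264  0.1233]
t15 can 489 [0.6466 0.4058 0.1166]
t15 flange 503 [0.7308 0.2535 0.0379]
t15 pink 0 [nan nan nan]
t15 blue 144 [0.4183 0.362  0.0862]
t15 plate 2290 [ 0.5863 -0.1262  0.1233]<stdin>:8: RuntimeWarning: Mean of empty slice.
  ret = um.true_divide(
```

View pics/s15c.png

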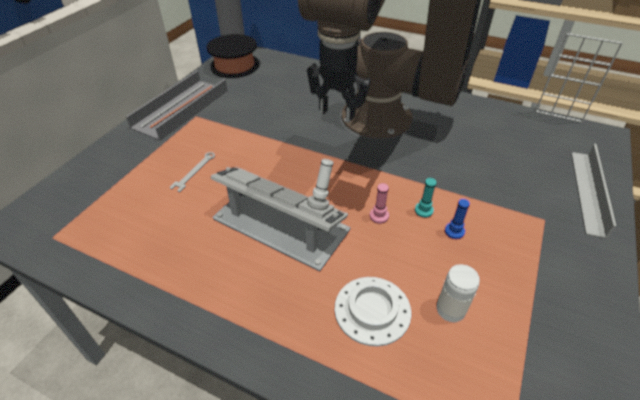

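View pics/w15.png

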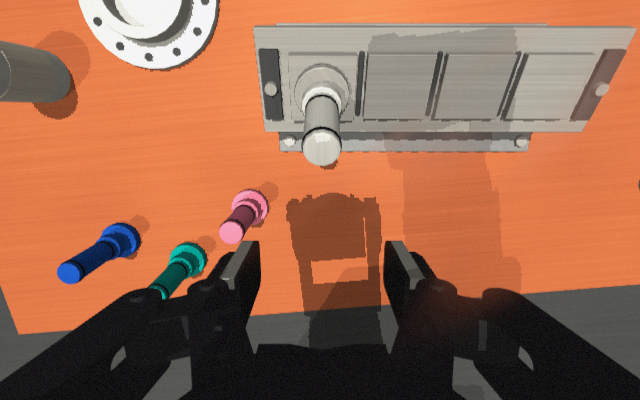

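The scene view shows the gauge standing on pad 1 at (322,185), and the wrist view shows it at (322,100). It is square, 1.1 mm from the middle and free of the gripper. The wrench, can and flange have not moved. Handing in.

```bash
python3 -c "
from cell import arm
print(arm.hand_in()); print(arm.state()['time'])"
```

```text
the job is handed in; nothing more can be done
None
the job is handed in; nothing more can be done
```

I pressed the aluminium gauge on pads 1, 2, 3 and 4 in that order and left it standing on pad 1, the high one. The job was handed in at about 23.7 s; no verdict was reported.

- **How it was done:** The drive can't tilt the tool. I set the gauge's edge on pad 1, let it pivot square in a light grip, released it, and gripped it again firmly lower down.
- **Presses:** By arm position each press was about 3.5 mm. By force it was about 3–4 mm: the normal force rose 7.3–8.5 N, which includes the foot's own weight, a figure I estimated. The foot's travel itself was not directly visible.
- **High pad:** At the same press, pad 1 sits about 4 mm higher than pads 2–4, and the wrist depth image shows the same 4 mm.
- **Last checks:** The gauge stands free and square, its axis straight to within 0.4 mm over its height and about 1.1 mm from pad 1's middle. In the depth comparison the can stayed within 0.3 mm. The flange did too in the scene view, but its top-view average differed by 2 mm. The wrench I judged only by eye, and it looked unmoved.
- **What disagreed:**
  - The finger ends sit about 40 mm behind the reported TCP, so the first pick-up held only the top of the handle. The second grip put that right before any press.
  - The pink look-alike was not found in the last top view. The scene view shows it unmoved.
  - Pads 2–4 were centred within about 0.7 mm. Pad 1's centring was checked just before the press, because the check during it failed on a script error.

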